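# Slide a vial rack under a spring hold-down flap

## Task

Press the white plate beside the tray down with one fingertip to hold the sprung steel flap open, and with the other fingertip push the vial rack along the tray, under the raised flap, until it is fully home against the end stop, without ramming it. Then let go of the plate so that the flap comes down on the vials, and move clear. Do not grasp or lift the rack, and leave the other things on the bench where they are.

Things in the scene. Friction and masses are not known exactly. Their poses are not given: they have to be found in the camera images.
- station: Fixed station, grey 212 x 118 mm base, aluminium tray walls. Origin on the worktop, on the tray's centre line, under the flap's front edge. +x: push direction, away from the robot; +y: towards the white press plate; z up. Tray: floor 4 mm above the worktop, y = -29 to +29 mm between walls that end 17 mm above the worktop, open at its near end x = -140 mm.
- stop_face (a point): Middle of the end stop's face, 11 mm above the tray floor, at x = +50 mm in the station's frame (same axes). The rack, 34 mm from centre to end, is home when it touches this: rack centre at x = +16 mm, its near wall then at x = -18 mm, still before the flap.
- flap_angle (a joint): Angle of the steel flap (rad). 0: shut on an empty tray, its edge bars the vials' way; about 0.25: resting on the vial caps; 0.75: fully open, at its stop. A spring shuts it. The white press plate is fixed to it across the hinge: pushing that down opens it.
- flap_edge (a point): Front outer corner of the steel flap; moves with it. The flap spans x = 0 to 56 mm, y = -29 to +33 mm in the station's frame; hinge parallel to x at y = 33, z = 32 mm. Held open, its edge stands about 65 mm high, so fingers must stay at x below 0.
- flap: The steel flap and, fixed to it, the white press plate; origin on the hinge line. In the station's frame (mm) the plate spans x = -128 to -2. Flap shut: it slopes up and outward, y 56 to 77, z 31 to 51. Pressed down: level, top z = 17, y 47 to 77. Holding it down takes 3 to 5 N anywhere along it; a fingertip may slide along it. A finger at y = 66 meets it both up and down.
- press_line (a point): Point on the top of the white press plate, half-way along its length, 33 mm out from the hinge line; moves with the plate.
- rack_centre (a point): Centre of the white vial rack, half-way up it. Rack 68 mm long in the push direction (its y axis), 52 wide, 22 high, about 0.2 kg, standing in the tray before the flap; ten capped vials fixed in it rise to 35 mm above the worktop. Its near wall, 34 mm before the centre, spans z = 4 to 26 mm: push it with a fingertip 18 mm above the worktop.
- rack: The white vial rack of rack_centre, the same axes; origin under its centre.
- beaker: Small beaker, 46 mm wide, 60 mm high, standing at the right of the bench's near corner; leave alone. Origin under its centre.
- cap: Loose bottle cap, 48 mm wide, 26 mm high, on the bench just to the right of the station's near end; leave alone. Origin under its centre.
- pen: Black marker pen, 132 mm long, 17 mm thick, lying close beside the press plate, on its far side from the tray; leave alone. Origin under its centre.
- lone_vial: Single vial, 12 mm wide, 34 mm high, standing close to the right of the tray's near end; leave alone. Origin under its centre.
- filters: Small carton, 52 x 62 x 66 mm, beyond the station; leave alone. Origin under its centre.

How it is judged:
By the outcome, as a careful person would: the job done as asked, in the order asked, and still so for the second after the job is handed in, with the robot touching nothing.
It also fails if it takes over 35 s, if anything falls off the work surface, if the arm or the gripper's body presses on something with over 40 N, if the wrist force passes 120 N, or if a joint passes its speed limit or range.

## Robot

A 7-joint arm with a two-finger parallel gripper is mounted at the origin on a cart in front of the work surface, level with it; the furniture and walls round the work are solid. World frame = base frame: x ahead of the robot, y to its left, z up, the work surface at z = 0. Lengths are in m, angles in rad, forces in N, time in s.
With the tool pointing down it reaches from about 0.425 to 0.875 m from the base axis. Payload 8.4 kg.
Tool frame: the origin (TCP) lies at the very end of the fingers, on their centre line; the grasp point (between the pads) lies 19 mm behind it (hold_point_z is the distance from the TCP to the grasp point, in m); y points along the fingers, z is the direction in which the jaws open and shut, and the axes are right-handed (so a half turn about y gives the same grasp; the last joint's range is limited). The gripper opens to 85 mm and grips with 20 to 120 N. Pads are 22 mm wide; open, the fingers measure 114 mm over their backs; the gripper's body (76 mm by 85 mm) begins 54 mm behind the grasp point. The pads swing forward as they close: fully open they stand 13 mm farther back than shut.
Start: joints at [-1.278, 0.333, 0.04, 1.465, -0.013, 1.343, -0.059], TCP at [0.248, 0.601, 0.231] pointing down, gripper open.
Joint ranges: [-2.58, 2.58], [-0.38, 2.09], [-1.3, 1.39], [0.25, 2.4], [-1.5, 4.64], [0.08, 2.09], [-2.65, 2.65]. Speed limits (rad/s): [2.22, 2.22, 2.79, 2.79, 3.14, 3.14, 3.14].

## Interface

Orientations are given as a unit quaternion [w, x, y, z].
In Python, from bench import * gives the robot as it stands. The module is installed in compiled form; this text tells all that it offers.
- The arm moves only by the tool step_arm, never from a script. Its argument "steps" is a list of rows, each an object of numbers: "x", "y", "z": the shift along the tool's x, y, z in cm; "spin": the turn about the tool's y in rad; "fingers": the gripper's target within -1 to 1 (fully open at 1, half-way at 0, shut at -1). A call has exactly 8 rows; each row shifts and turns the commanded pose from where the row before left it, along the tool's axes as they then stand; what a row does not reach is not made up. A row lasts 1/10 s, in which the tool goes at most 50 mm and 8.59 degrees, less where a joint would pass 70% of its speed; a pose out of reach is approached as far as the arm can. A call is refused whole if a number of a shift passes 5 or a number of a turn 0.15, either way. A call with a gripper value outside its range is refused whole. The fingers move at their own pace and stop on an object; "force" is the grip in N (left out, the last holds). Time passes only in rows, so rows that do not move let the fingers close, or fill a call up. It gives the time, the measured TCP pose, the force and the opening at its end, in the units of the state.
- read_state(): the state, without advancing time (a new reading comes with each control period).
- snapshot(name): name is "side" or "top"; returns (picture, depth): 420x560x3 uint8, red, green, blue; 420x560 float32, m along the optical axis (not along the pixel's ray), 0 where there is no reading.
- camera_info(name): a dict with "camera_matrix" (3x3 intrinsics, pixels), "world_to_cam" (4x4, takes a point from world to camera coordinates). Camera axes: x right, y up, looking along -z (the intrinsics and any distortion apply to the point x, -y, -z); pixel columns grow to the right and rows downward; lengths in m; the calibration is good to about 2 mm. A picture is of the moment at which its call begins. camera_info takes no time and is no camera call.
- hand_in(): hands the job in, once; it reports no verdict.
Trained networks look in the newest picture that a camera, given by its name, has taken for a name from the list of things; names that differ only in an ending like _2 or _b are one class to them, and where a whole thing is asked for, a point or a joint stands for the part that bears it (a point fixed in the world has none). Each returns a list of dicts, best first, with "score" (0 to 1); they miss things now and then, are a little off and sometimes report something else, mostly with a low value. They report only what shows in the picture. A call takes as long as a camera call.
- regions_of(camera, thing): "region" (420x560 bool, what is visible of it) and "bbox" ([left, top, right, bottom] in pixels, round what is visible of it).
The state is a dict: "t": time; "joint_pos": joint angles; "joint_vel": joint speeds; "effort": joint torques, N m; "position": TCP position; "tool_rot": TCP orientation; "ft_force": force on the tool from outside, world axes, zero at the start; "torque": the same for the moment, N m; "gripper_width": opening from 0.0 (shut) to 1.0 (fully open).
Only numpy, scipy, OpenCV 4.12 (cv2) and the standard library are available. Lean on these libraries where they do the work, as an engineer would, in place of code of your own. Each camera call takes 0.05 s, during which the arm holds its last target. There are 200 camera calls.

## Working session

There is one attempt and no reset: what is moved stays moved. The work goes in short steps, Python scripts to look and compute and a tool call to move; the robot and the scene stay as the last step left them, time stands still between calls to the robot, and variables do not carry over. Pictures are saved under pics/ and viewed, on a budget of 10 in all, crops included, one or two more only if the job needs it, and the job is handed in when it is done.

Besides the shell and the picture viewer there is one more tool, called after "Call:" as name(argument=value, ...), one argument or row to a line, values as JSON. step_arm: Moves the arm, as the interface text tells. Its arguments: {"type":"object","properties":{"steps":{"type":"array"},"force":{"type":"number"}},"required":["steps"]}

```bash
mkdir -p pics; cat > h.py <<'E'
from bench import *
import numpy as np, cv2
def world(cam,depth,mask):
    ci=camera_info(cam);K=np.array(ci["camera_matrix"]);T=np.linalg.inv(np.array(ci["world_to_cam"]))
    v,u=np.nonzero(mask&(depth>0));d=depth[v,u]
    p=np.stack([(u-K[0,2])/K[0,0]*d,-(v-K[1,2])/K[1,1]*d,-d,np.ones_like(d)])
    return (T@p)[:3].T,u,v
def save(n,p): cv2.imwrite("pics/"+n,cv2.cvtColor(p,cv2.COLOR_RGB2BGR))
E
python3 - <<'E'
from h import *
s=read_state();print({k:np.round(s[k],3) for k in("t","position","tool_rot","gripper_width","ft_force")})
print(camera_info("top"))
for c in("top","side"):
    p,d=snapshot(c);save(c+"0.png",p);np.save(c+"0.npy",d)
    for t in("station","flap","rack","pen","cap","lone_vial","beaker"):
        for r in regions_of(c,t)[:1]:
            w,u,v=world(c,d,r["region"])
            print(c,t,round(r["score"],2),r["bbox"],len(w),np.round(np.median(w,0),3) if len(w) else"",np.round(np.percentile(w,2,axis=0),3),np.round(np.percentile(w,98,axis=0),3))
E
```

```text
{'t': np.float64(0.0), 'position': array([0.248, 0.6  , 0.23 ]), 'tool_rot': array([-0.693,  0.694, -0.138,  0.138]), 'gripper_width': np.float64(0.998), 'ft_force': array([-0.074, -1.013, -0.176])}
{'camera_matrix': array([[476.26494374,   0.        , 268.41466066],
       [  0.        , 476.26494374, 200.55347412],
       [  0.        ,   0.        ,   1.        ]]), 'world_to_cam': array([[ 0.08142365, -0.99667629, -0.00256014,  0.10178341],
       [ 0.96873106,  0.07853611,  0.23535549, -0.57076427],
       [-0.23437217, -0.02164359,  0.97190598, -0.79946005],
       [ 0.        ,  0.        ,  0.        ,  1.        ]])}
top station 0.68 [208.2, 166.5, 286.4, 281.5] 5720 [0.527 0.193 0.02 ] [0.424 0.119 0.   ] [0.634 0.253 0.05 ]
top flap 0.79 [215.0, 173.6, 272.0, 272.6] 2703 [0.525 0.203 0.034] [0.435 0.154 0.023] [0.617 0.238 0.051]
top rack 0.96 [244.9, 210.0, 278.4, 249.0] 985 [0.514 0.16  0.025] [0.481 0.135 0.005] [0.548 0.187 0.041]
top pen 0.74 [195.5, 194.7, 211.7, 261.3] 563 [0.512 0.267 0.015] [0.451 0.248 0.007] [0.574 0.286 0.019]
top cap 0.73 [299.2, 291.9, 326.5,
[... 262 characters left out ...]
 -0.034  0.002] [0.433 0.008 0.061]
side station 0.87 [211.8, 164.9, 307.0, 282.2] 5593 [0.502 0.192 0.021] [ 0.422  0.118 -0.001] [0.62  0.251 0.047]
side flap 0.92 [209.1, 173.4, 295.4, 257.3] 2807 [0.517 0.204 0.031] [0.431 0.155 0.002] [0.616 0.24  0.048]
side rack 0.63 [247.4, 205.0, 288.1, 249.1] 1200 [0.505 0.158 0.024] [0.477 0.133 0.002] [0.547 0.184 0.038]
side pen 0.72 [197.6, 178.9, 229.7, 242.3] 603 [0.504 0.265 0.011] [ 0.446  0.248 -0.003] [0.572 0.287 0.015]
side cap 0.65 [267.8, 298.8, 298.5, 333.8] 768 [0.379 0.054 0.023] [0.36  0.034 0.002] [0.403 0.076 0.026]
side lone_vial 0.59 [291.9, 250.2, 294.5, 261.3] 83 [0.484 0.097 0.019] [ 0.481  0.094 -0.002] [0.495 0.103 0.031]
```

```bash
python3 - <<'E'
import cv2,numpy as np
a=cv2.imread("pics/top0.png")[150:330,180:380];b=cv2.imread("pics/side0.png")[150:350,180:380]
cv2.imwrite("pics/c0.png",np.hstack([cv2.resize(a,(400,400*180//200),interpolation=3),cv2.resize(b,(400,400),interpolation=3)[:360]]))
E
cat > st.py <<'E'
from h import *
def fit(cam,z0,z1,d,thing):
    out=[]
    r=regions_of(cam,thing)[0]; w,u,v=world(cam,d,r["region"]); return w[(w[:,2]>z0)&(w[:,2]<z1)]
E
python3 - <<'E'
from st import *
for c in("top","side"):
    p,d=snapshot(c)
    for t,z0,z1 in(("station",.002,.02),("flap",.02,.06),("rack",.02,.045),("pen",.008,.03)):
        w=fit(c,z0,z1,d,t); (cx,cy),(a,b),an=cv2.minAreaRect((w[:,:2]*1000).astype(np.float32)); print(c,t,round(cx,1),round(cy,1),round(a,1),round(b,1),round(an,1))
    # all points near the station as height map: wall tops
    w,u,v=world(c,d,np.ones(d.shape,bool)); m=(w[:,0]>.4)&(w[:,0]<.66)&(w[:,1]>.1)&(w[:,1]<.3)
    np.save(c+"_w.npy",w[m])
E
```

```text
top station 529.7 186.8 214.1 118.8 11.8
top flap 527.6 201.3 86.7 201.0 77.5
top rack 515.5 161.0 68.1 51.1 10.1
top pen 512.9 267.2 131.7 15.6 13.7
side station 526.0 185.9 211.3 116.6 11.8
side flap 526.4 202.7 92.3 207.1 78.5
side rack 512.7 161.2 68.4 51.4 10.5
side pen 510.1 267.6 132.8 15.9 14.0
```

View pics/c0.png

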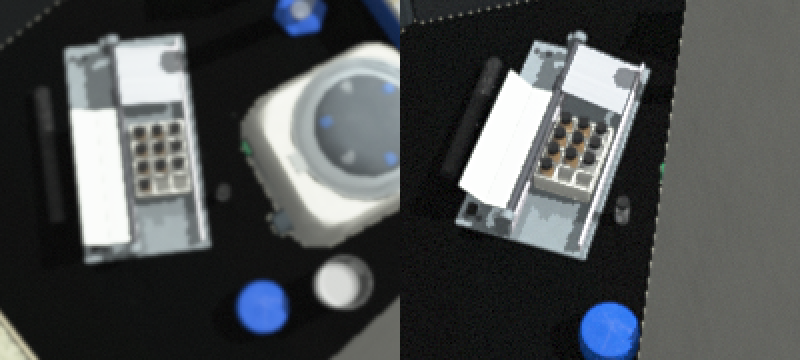

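The top view shows the plate on the left (px ~100,175), the flap upper right (px ~150,70) and the rack before it (px ~160,160). The pen, vial and cap stand clear. Next I fit the station frame.

```bash
python3 - <<'E'
import numpy as np
th=np.radians(11.8);R=np.array([[np.cos(th),-np.sin(th)],[np.sin(th),np.cos(th)]])
for c in("top","side"):
    w=np.load(c+"_w.npy");p=(w[:,:2]@R)*1000;z=w[:,2]*1000
    c0=np.array([528,186.5])@R
    p=p-c0; print(c,"base centre rot",c0)
    # x profile: z along flap/plate strips, y profile
    for nm,ax,lo,hi in(("y prof x -60..-40",0,-60,-40),("y prof x -100..-85",0,-100,-85),("y prof x 50..80",0,50,80),):
        m=(p[:,0]>lo)&(p[:,0]<hi);print(nm,[(int(b),int(np.median(z[m&(abs(p[:,1]-b)<1.5)]))) for b in range(-66,75,3) if (m&(abs(p[:,1]-b)<1.5)).sum()>3])
    for nm,lo,hi in(("x prof flap y -40..-10",-45,-10),("x prof plate y 36..50",36,50)):
        m=(p[:,1]>lo)&(p[:,1]<hi);print(nm,[(int(b),int(np.percentile(z[m&(abs(p[:,0]-b)<1.5)],70))) for b in range(-117,117,3) if (m&(abs(p[:,0]-b)<1.5)).sum()>3])
E
```

```text
top base centre rot [554.98049493  74.58485263]
y prof x -60..-40 [(-66, 0), (-63, 0), (-60, 0), (-57, 4), (-54, 16), (-51, 4), (-48, 3), (-45, 9), (-42, 6), (-39, 6), (-36, 5), (-33, 5), (-30, 18), (-27, 6), (-24, 6), (-21, 5), (-18, 6), (-15, 6), (-12, 7), (-9, 21), (-6, 19), (-3, 20), (0, 6), (3, 11), (6, 5), (9, 35), (12, 35), (15, 31), (18, 32), (21, 33), (24, 32), (27, 32), (30, 32), (33, 33), (36, 34), (39, 38), (42, 40), (45, 43), (48, 46), (51, 49), (54, 49), (60, 0), (63, 0), (66, 0), (69, 0), (72, 1)]
y prof x -100..-85 [(-66, 0), (-63, 0), (-60, 0), (-57, 3), (-54, 14), (-51, 5), (-48, 4), (-45, 4), (-42, 4), (-39, 3), (-36, 4), (-33, 3), (-30, 4), (-27, 3), (-24, 4), (-21, 3), (-18, 3), (-15, 3), (-12, 4), (-9, 3), (-6, 3), (-3, 3), (0, 3), (3, 3), (6, 13), (9, 35), (12, 35), (15, 33), (18, 31), (21, 31), (24, 6), (27, 7), (30, 17), (33, 5), (36, 5), (39, 6), (42, 6), (45, 11), (48, 12), (51, 10), (54, 6), (57, 4), (60, 0), (63, 0), (66, 0), (69, 0), (72, 0)]
y prof x 50..80 [(-66, 0), (-63, 0), (-60, 0), (-57, 4), (-54, 15), (-51, 17), (-48, 23), (-45, 24), (-42, 24), (
[... 4133 characters left out ...]
08, -1), (-105, 1), (-102, 1), (-99, 2), (-96, 8), (-93, 37), (-90, 38), (-87, 38), (-84, 37), (-81, 41), (-78, 41), (-75, 39), (-72, 39), (-69, 41), (-66, 39), (-63, 39), (-60, 43), (-57, 39), (-54, 40), (-51, 40), (-48, 40), (-45, 39), (-42, 40), (-39, 41), (-36, 38), (-33, 40), (-30, 41), (-27, 38), (-24, 41), (-21, 40), (-18, 40), (-15, 38), (-12, 41), (-9, 41), (-6, 40), (-3, 40), (0, 39), (3, 39), (6, 39), (9, 43), (12, 40), (15, 40), (18, 39), (21, 40), (24, 41), (27, 42), (30, 39), (51, 3), (54, 2), (57, 2), (60, 2), (63, 1), (66, 1), (69, 2), (72, 1), (75, 2), (78, 2), (81, 2), (84, 1), (87, 2), (90, 3), (93, 1), (96, 2), (99, 1), (102, 1), (105, 1), (108, -1), (111, -2), (114, -1)]
```

```bash
cat >> h.py <<'E'
from scipy.spatial.transform import Rotation as Ro
th=np.radians(11.8);S=np.array([[np.cos(th),-np.sin(th),0],[np.sin(th),np.cos(th),0],[0,0,1]]);O=np.array([.566,.172,0])
def st():
    s=read_state();q=s["tool_rot"];R=Ro.from_quat([q[1],q[2],q[3],q[0]]).as_matrix()
    p=S.T@(np.array(s["position"])-O)*1000
    print("t",round(float(s["t"]),2),"TCP station mm",p.round(1),"F station",(S.T@s["ft_force"]).round(2),"w",round(float(s["gripper_width"]),3),"q7",round(s["joint_pos"][6],2))
    return s,R,p
def togo(target):
    s,R,p=st();print("tool axes in station\n",(S.T@R).round(3));print("shift in tool cm",(R.T@S@(np.array(target)-p)/10).round(2))
    Rl=S.T@R;
    a=np.arctan2(-Rl[1,0],Rl[1,2]);print("spin (tool z->±y):",round(a,3),round((a+np.pi/2)%np.pi-np.pi/2,3))
E
python3 -c "
from h import *
togo([-110,33,110])"
```

```text
t 1.3 TCP station mm [-223.4  484.7  231.3] F station [-0.76  0.39 -0.14] w 1.002 q7 -0.06
tool axes in station
 [[ 0.827 -0.     0.563]
 [-0.563 -0.     0.827]
 [-0.    -1.    -0.   ]]
shift in tool cm [ 34.79  12.13 -30.95]
spin (tool z->±y): 0.598 0.598
```

```bash
sed -i 's/arctan2(-Rl\[1,0\]/arctan2(Rl[1,0]/' h.py; python3 - <<'E'
from h import *
for c,pts in(("top",[(355,205),(330,155),(300,200),(535,150)]),("side",[(340,250),(450,250),(500,100)])):
    d=np.load(c+"0.npy")
    for u,v in pts:
        m=np.zeros(d.shape,bool);m[v-2:v+3,u-2:u+3]=1;w,_,_=world(c,d,m);print(c,u,v,w.mean(0).round(3) if len(w) else None)
a=cv2.imread("pics/top0.png");b=cv2.imread("pics/side0.png");cv2.imwrite("pics/f0.png",cv2.resize(np.hstack([a,b]),(800,300),interpolation=cv2.INTER_AREA))
E
```

```text
top 355 205 [0.547 0.002 0.141]
top 330 155 [0.67  0.037 0.033]
top 300 200 [0.583 0.087 0.   ]
top 535 150 [ 0.678 -0.313  0.118]
side 340 250 [ 0.276 -0.031  0.468]
side 450 250 [ 0.225 -0.081  0.59 ]
side 500 100 [ 0.234 -0.073  0.652]
```

View pics/f0.png

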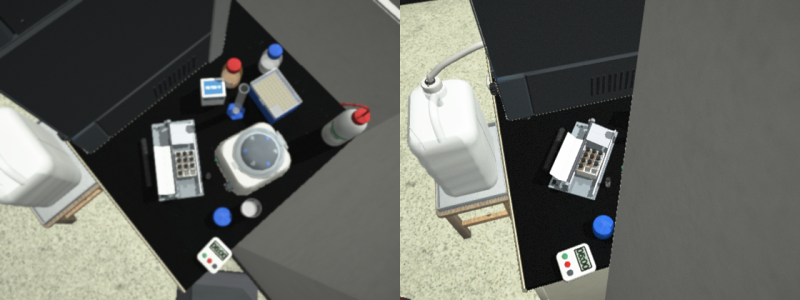

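The view shows a centrifuge right of the station (px ~255,160), a carboy at far left and a hood behind. I check the heights along my path.

```bash
python3 - <<'E'
from h import *
for c in("top","side"):
    d=np.load(c+"0.npy");w,_,_=world(c,d,np.ones(d.shape,bool))
    print(c)
    for x in np.arange(.2,.9,.05):
        print(round(x,2),[int(1000*w[m,2].max()) if (m:=(abs(w[:,0]-x)<.025)&(abs(w[:,1]-y)<.025)).sum()>2 else None for y in np.arange(.1,.75,.05)])
E
```

```text
top
0.2 [4, 3, None, None, -791, -788, -789, -790, -790, -789, -788, -787, -790]
0.25 [22, 6, 4, None, None, -789, -788, -786, -788, -789, -789, -784, -789]
0.3 [24, 5, 6, 5, None, None, -786, -790, -788, -788, -786, -790, -455]
0.35 [24, 4, 5, 5, 5, None, None, -790, -791, -789, -784, -456, -159]
0.4 [27, 7, 35, 5, 4, 4, None, None, -787, -788, -457, -123, -115]
0.45 [20, 40, 53, 52, 4, 4, 4, None, None, -454, -120, -84, -67]
0.5 [54, 41, 47, 53, 13, 5, 470, 3, None, -456, -119, -96, -63]
0.55 [82, 43, 42, 51, 19, 579, 549, 111, 104, -458, -120, -114, -113]
0.6 [4, 31, 40, 35, 548, 588, 516, None, None, None, -460, -118, -113]
0.65 [5, 26, 40, 484, 528, 514, None, None, None, None, None, -459, -118]
0.7 [71, 70, 422, 467, None, None, None, None, None, None, None, None, None]
0.75 [77, 359, 405, None, None, None, None, None, None, None, None, None, None]
0.8 [295, 342, None, None, None, None, None, None, None, None, None, None, None]
0.85 [281, None, None, None, None, None, None, None, None, None, None, None, None]
side
0.2 [1, 1, None, None, None, -796, -793, -793, -789, -794, -789,
[... 243 characters left out ...]
37, 1, 1, 0, None, None, -793, -791, -456, -125, -118]
0.45 [17, 37, 50, 50, 1, 2, 0, None, None, -459, -126, -89, -70]
0.5 [39, 39, 43, 51, 11, 1, 374, 197, -19, -459, -121, -118, -62]
0.55 [43, 39, 39, 49, 16, 363, 370, 198, 186, -21, -126, -118, -116]
0.6 [1, 29, 37, 30, 352, 358, 165, None, 0, -1, -461, -125, -118]
0.65 [0, 19, 34, 339, 346, 166, None, None, None, 0, 0, -21, -3]
0.7 [None, 0, 327, 336, 165, None, None, None, None, None, -2, -1, 20]
0.75 [None, 314, 323, 165, None, None, None, None, None, None, None, None, 24]
0.8 [None, 165, 165, None, None, None, None, None, None, None, None, None, None]
0.85 [None, None, None, None, None, None, None, None, None, None, None, None, None]
```

Call:
step_arm(
  steps=[
    {"spin": -0.15,"fingers": 0.22},
    {"spin": -0.15,"fingers": 0.22},
    {"spin": -0.15,"fingers": 0.22},
    {"spin": -0.148,"fingers": 0.22},
    {"x": 1,"z": -4,"fingers": 0.22},
    {"x": 1,"z": -4,"fingers": 0.22},
    {"x": 1,"z": -4,"fingers": 0.22},
    {"x": 1,"z": -4,"fingers": 0.22},
  ],
  force=30,
)

```text
invalid input
```

Call:
step_arm(
  steps=[
    {"x": 1,"z": -4,"fingers": 0.22},
    {"x": 1,"z": -4,"fingers": 0.22},
    {"x": 1,"z": -4,"fingers": 0.22},
    {"x": 1,"z": -4,"fingers": 0.22},
    {"x": 1,"z": -4,"fingers": 0.22},
    {"x": 1,"z": -4,"fingers": 0.22},
    {"x": 1,"z": -3,"fingers": 0.22},
    {"fingers": 0.22},
  ],
)

```text
invalid input
```

```bash
python3 -c "
from h import *
togo([-110,33,110])"
```

```text
t 1.3 TCP station mm [-223.4  484.7  231.3] F station [-0.76  0.39 -0.14] w 1.002 q7 -0.06
tool axes in station
 [[ 0.827 -0.     0.563]
 [-0.563 -0.     0.827]
 [-0.    -1.    -0.   ]]
shift in tool cm [ 34.79  12.13 -30.95]
spin (tool z->±y): -0.598 -0.598
```

Call:
step_arm(
  steps=[
    {"x": 0,"y": 0,"z": 0,"spin": -0.15,"fingers": 0.22},
    {"x": 0,"y": 0,"z": 0,"spin": -0.15,"fingers": 0.22},
    {"x": 0,"y": 0,"z": 0,"spin": -0.15,"fingers": 0.22},
    {"x": 0,"y": 0,"z": 0,"spin": -0.148,"fingers": 0.22},
    {"x": 1,"y": 0,"z": -4,"spin": 0,"fingers": 0.22},
    {"x": 1,"y": 0,"z": -4,"spin": 0,"fingers": 0.22},
    {"x": 1,"y": 0,"z": -4,"spin": 0,"fingers": 0.22},
    {"x": 1,"y": 0,"z": -4,"spin": 0,"fingers": 0.22},
  ],
  force=30,
)

```text
t: 2.1
position: [0.3207, 0.4508, 0.2314]
tool_rot: [0.703, -0.703, -0.073, 0.073]
ft_force: [0.4, 0.3, 0.3]
gripper_width: 0.607
```

```bash
python3 -c "
from h import *
togo([-110,33,110])"
```

```text
t 2.1 TCP station mm [-183.1  323.   231.4] F station [0.41 0.25 0.3 ] w 0.607 q7 0.75
tool axes in station
 [[ 1.  0. -0.]
 [ 0.  0.  1.]
 [ 0. -1.  0.]]
shift in tool cm [  7.3   12.13 -29.01]
spin (tool z->±y): 0.0 0.0
```

Call:
step_arm(
  steps=[
    {"x": 1,"y": 0.5,"z": -4,"spin": 0,"fingers": 0.22},
    {"x": 1,"y": 0.5,"z": -4,"spin": 0,"fingers": 0.22},
    {"x": 1,"y": 1,"z": -4,"spin": 0,"fingers": 0.22},
    {"x": 1,"y": 2,"z": -4,"spin": 0,"fingers": 0.22},
    {"x": 1,"y": 2,"z": -4,"spin": 0,"fingers": 0.22},
    {"x": 1,"y": 2,"z": -4,"spin": 0,"fingers": 0.22},
    {"x": 1.3,"y": 3,"z": -4,"spin": 0,"fingers": 0.22},
    {"x": 0,"y": 2.6,"z": -1,"spin": 0,"fingers": 0.22},
  ],
)

```text
t: 2.9
position: [0.4525, 0.1801, 0.0958]
tool_rot: [-0.703, 0.704, 0.071, -0.07]
ft_force: [-0.2, -0.1, -0.3]
gripper_width: 0.61
```

```bash
python3 - <<'E'
from h import *
togo([-110,33,60])
ims=[]
for c in("top","side"):
    p,d=snapshot(c);np.save(c+"1.npy",d);ims.append(cv2.resize(p[130:330,170:370],(400,400),interpolation=3))
save("c1.png",np.hstack(ims))
E
```

```text
t 2.9 TCP station mm [-109.4   31.2   95.8] F station [-0.17 -0.04 -0.32] w 0.61 q7 1.34
tool axes in station
 [[ 1.     0.002  0.005]
 [-0.005 -0.001  1.   ]
 [ 0.002 -1.    -0.001]]
shift in tool cm [-0.06  3.58  0.19]
spin (tool z->±y): -0.005 -0.005
```

View pics/c1.png

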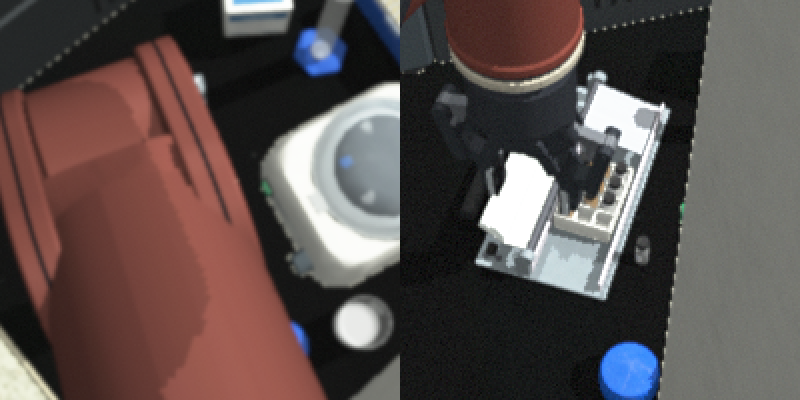

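The top view is now blocked by the arm. The side view shows the two fingertips at about (490,195) and (572,205). I measure their true height and position.

```bash
python3 - <<'E'
from h import *
d=np.load("side1.npy");w,u,v=world("side",d,np.ones(d.shape,bool));p=((w-O)@S)*1000;p[:,2]+=2.5
m=(p[:,0]>-160)&(p[:,0]<-60)&(p[:,1]>-30)&(p[:,1]<95)&(p[:,2]>60)&(p[:,2]<150);q=p[m]
for z in range(60,150,6):
    s=q[(q[:,2]>=z)&(q[:,2]<z+6)]
    for nm,k in(("R",s[s[:,1]<33]),("L",s[s[:,1]>=33])):
        if len(k)>2:print(z,nm,len(k),"x",np.percentile(k[:,0],[3,97]).round(),"y",np.percentile(k[:,1],[3,97]).round())
E
```

```text
96 R 6 x [-126. -121.] y [-3.  4.]
96 L 19 x [-126. -104.] y [57. 61.]
102 R 20 x [-126. -117.] y [-8.  4.]
102 L 26 x [-126. -105.] y [57. 69.]
108 R 21 x [-127. -109.] y [-9.  3.]
108 L 27 x [-126. -104.] y [57. 70.]
114 R 31 x [-126. -112.] y [-9.  5.]
114 L 27 x [-126. -104.] y [57. 71.]
120 R 22 x [-126. -115.] y [-8.  4.]
120 L 30 x [-126. -107.] y [57. 69.]
126 R 16 x [-126. -121.] y [-8.  5.]
126 L 31 x [-126. -105.] y [57. 63.]
132 R 14 x [-126. -121.] y [-9.  4.]
132 L 27 x [-127. -104.] y [57. 74.]
138 R 32 x [-129. -120.] y [-23.   3.]
138 L 35 x [-128. -121.] y [60. 85.]
144 R 121 x [-128. -105.] y [-24.   4.]
144 L 91 x [-127. -107.] y [58. 87.]
```

Call:
step_arm(
  steps=[
    {"x": -0.1,"y": 2,"z": 0.2,"spin": 0,"fingers": 0.22},
    {"x": -0.1,"y": 2,"z": 0,"spin": 0,"fingers": 0.22},
    {"x": 0,"y": 0.8,"z": 0,"spin": 0,"fingers": 0.22},
    {"x": 0,"y": 0.6,"z": 0,"spin": 0,"fingers": 0.22},
    {"x": 0,"y": 0.6,"z": 0,"spin": 0,"fingers": 0.22},
    {"x": 0,"y": 0.5,"z": 0,"spin": 0,"fingers": 0.22},
    {"x": 0,"y": 0.4,"z": 0,"spin": 0,"fingers": 0.22},
    {"x": 0,"y": 0,"z": 0,"spin": 0,"fingers": 0.22},
  ],
)

```text
t: 3.8
position: [0.4481, 0.1862, 0.0272]
tool_rot: [0.703, -0.703, -0.073, 0.073]
ft_force: [0.1, 0.8, 1.5]
gripper_width: 0.612
```

```bash
cat > fl.py <<'E'
from h import *
def flap(n=None):
    s,R,p=st()
    pic,d=snapshot("side");w,u,v=world("side",d,np.ones(d.shape,bool));q=((w-O)@S)*1000;q[:,2]+=2.5
    m=(q[:,0]>15)&(q[:,0]<50)&(q[:,1]>-40)&(q[:,1]<40)
    for y in range(-36,36,8):
        k=m&(abs(q[:,1]-y)<4)
        if k.sum()>2: print("y",y,"z",np.percentile(q[k,2],[50,90]).round(),end="; ")
    print()
    if n: save(n,cv2.resize(pic[130:280,170:370],(800,600),interpolation=3))
E
python3 -c "
from fl import *
flap('c2.png')"
```

```text
t 3.8 TCP station mm [-112.5   38.    27.2] F station [0.25 0.73 1.53] w 0.612 q7 1.36
y -36 z [2. 5.]; y -28 z [16. 46.]; y -20 z [43. 46.]; y -12 z [43. 45.]; y -4 z [42. 44.]; y 4 z [41. 42.]; y 12 z [40. 42.]; y 20 z [39. 41.]; y 28 z [38. 40.];
```

View pics/c2.png

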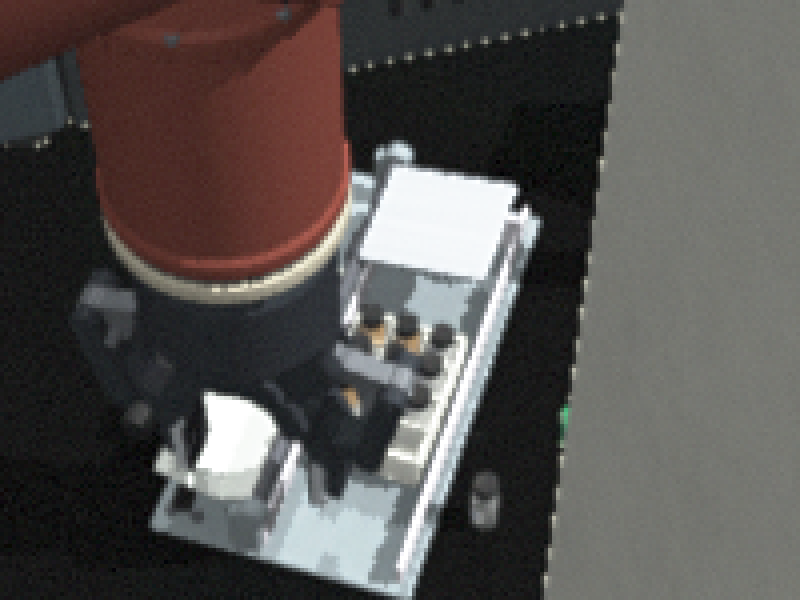

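The flap is rising: the plate is under the left finger, the right finger (px ~320,480) is behind the rack. I correct 4 mm sideways and press further.

Call:
step_arm(
  steps=[
    {"x": 0,"y": 0.3,"z": -0.2,"spin": 0,"fingers": 0.22},
    {"x": 0,"y": 0.3,"z": -0.2,"spin": 0,"fingers": 0.22},
    {"x": 0,"y": 0.2,"z": 0,"spin": 0,"fingers": 0.22},
    {"x": 0,"y": 0.1,"z": 0,"spin": 0,"fingers": 0.22},
    {"x": 0,"y": 0,"z": 0,"spin": 0,"fingers": 0.22},
    {"x": 0,"y": 0,"z": 0,"spin": 0,"fingers": 0.22},
    {"x": 0,"y": 0,"z": 0,"spin": 0,"fingers": 0.22},
    {"x": 0,"y": 0,"z": 0,"spin": 0,"fingers": 0.22},
  ],
)

```text
t: 4.65
position: [0.4489, 0.1818, 0.0184]
tool_rot: [-0.703, 0.703, 0.073, -0.073]
ft_force: [1.6, -4.1, 4.3]
gripper_width: 0.611
```

```bash
python3 -c "
from fl import *
flap()"
```

```text
t 4.65 TCP station mm [-112.7   33.6   18.4] F station [ 0.7  -4.29  4.25] w 0.611 q7 1.37
y -36 z [2. 5.]; y -28 z [13. 19.]; y -20 z [13. 58.]; y -12 z [53. 56.]; y -4 z [51. 53.]; y 4 z [48. 50.]; y 12 z [45. 47.]; y 20 z [43. 45.]; y 28 z [40. 42.];
```

Call:
step_arm(
  steps=[
    {"x": 0,"y": 0.2,"z": 0,"spin": 0,"fingers": 0.22},
    {"x": 0,"y": 0.2,"z": 0,"spin": 0,"fingers": 0.22},
    {"x": 0,"y": 0.1,"z": 0,"spin": 0,"fingers": 0.22},
    {"x": 0,"y": 0,"z": 0,"spin": 0,"fingers": 0.22},
    {"x": 0,"y": 0,"z": 0,"spin": 0,"fingers": 0.22},
    {"x": 0,"y": 0,"z": 0,"spin": 0,"fingers": 0.22},
    {"x": 0,"y": 0,"z": 0,"spin": 0,"fingers": 0.22},
    {"x": 0,"y": 0,"z": 0,"spin": 0,"fingers": 0.22},
  ],
)

```text
t: 5.5
position: [0.4487, 0.1819, 0.0135]
tool_rot: [-0.703, 0.703, 0.073, -0.073]
ft_force: [1.1, -4.3, 7.8]
gripper_width: 0.612
```

```bash
python3 -c "
from fl import *
flap('c3.png')"
```

```text
t 5.5 TCP station mm [-112.8   33.6   13.5] F station [ 0.19 -4.45  7.84] w 0.612 q7 1.37
y -36 z [2. 5.]; y -28 z [14. 20.]; y -20 z [ 6. 66.]; y -12 z [12. 65.]; y -4 z [57. 61.]; y 4 z [54. 56.]; y 12 z [49. 52.]; y 20 z [46. 48.]; y 28 z [41. 44.];
```

View pics/c3.png

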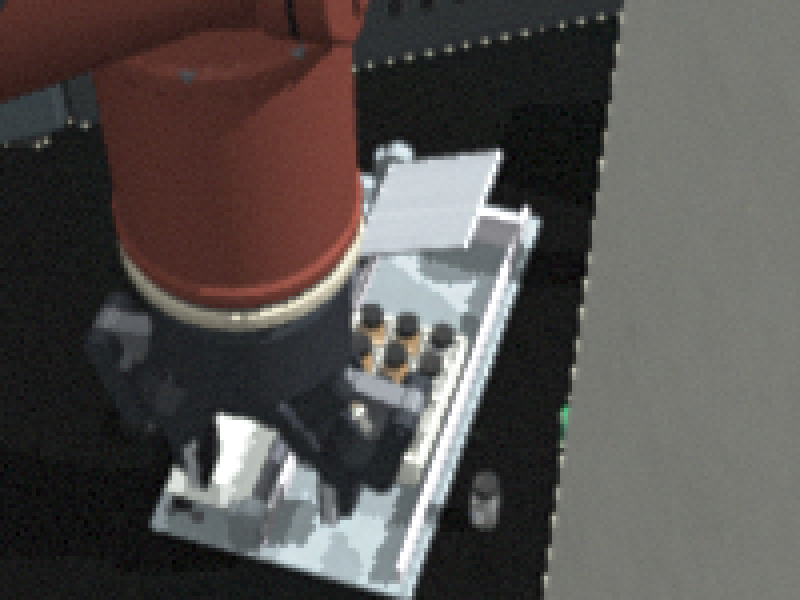

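The flap is open near its stop (edge at px ~500,155, about 65 mm high) and the finger is behind the rack. I start pushing gently.

Call:
step_arm(
  steps=[
    {"x": 0.2,"y": 0,"z": 0,"spin": 0,"fingers": 0.22},
    {"x": 0.2,"y": 0,"z": 0,"spin": 0,"fingers": 0.22},
    {"x": 0.2,"y": 0,"z": 0,"spin": 0,"fingers": 0.22},
    {"x": 0.2,"y": 0,"z": 0,"spin": 0,"fingers": 0.22},
    {"x": 0.2,"y": 0,"z": 0,"spin": 0,"fingers": 0.22},
    {"x": 0.2,"y": 0,"z": 0,"spin": 0,"fingers": 0.22},
    {"x": 0.2,"y": 0,"z": 0,"spin": 0,"fingers": 0.22},
    {"x": 0.2,"y": 0,"z": 0,"spin": 0,"fingers": 0.22},
  ],
)

```text
t: 6.35
position: [0.4617, 0.1861, 0.0131]
tool_rot: [0.703, -0.703, -0.072, 0.075]
ft_force: [-11.4, -2.3, 15.2]
gripper_width: 0.614
```

Call:
step_arm(
  steps=[
    {"x": 0.3,"y": 0,"z": 0,"spin": 0,"fingers": 0.22},
    {"x": 0.3,"y": 0,"z": 0,"spin": 0,"fingers": 0.22},
    {"x": 0.3,"y": 0,"z": 0,"spin": 0,"fingers": 0.22},
    {"x": 0.3,"y": 0,"z": 0,"spin": 0,"fingers": 0.22},
    {"x": 0.3,"y": 0,"z": 0,"spin": 0,"fingers": 0.22},
    {"x": 0.3,"y": 0,"z": 0,"spin": 0,"fingers": 0.22},
    {"x": 0.3,"y": 0,"z": 0,"spin": 0,"fingers": 0.22},
    {"x": 0.3,"y": 0,"z": 0,"spin": 0,"fingers": 0.22},
  ],
)

```text
t: 7.15
position: [0.4845, 0.1913, 0.0131]
tool_rot: [0.703, -0.703, -0.071, 0.076]
ft_force: [-11.9, -1.9, 17.9]
gripper_width: 0.609
```

```bash
python3 -c "
from fl import *
flap('c4.png')
r=regions_of('side','rack')
"
```

```text
t 7.15 TCP station mm [-75.8  35.5  13.1] F station [-12.03   0.6   17.93] w 0.609 q7 1.41
y -36 z [2. 5.]; y -28 z [13. 19.]; y -20 z [ 5. 66.]; y -12 z [18. 66.]; y -4 z [57. 61.]; y 4 z [54. 57.]; y 12 z [49. 53.]; y 20 z [46. 48.]; y 28 z [42. 44.];
```

View pics/c4.png

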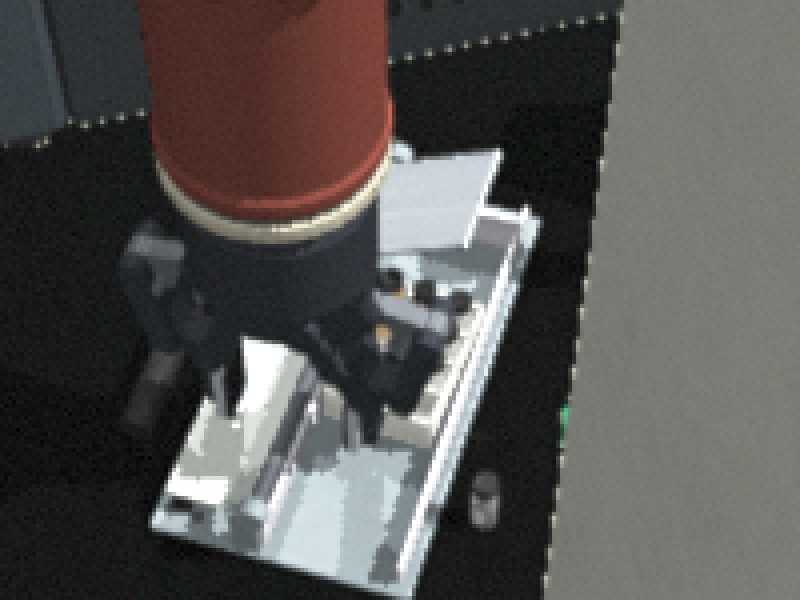

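The rack is moving (near wall at px ~410,430) and the flap stays up. The finger presses on the plate harder than needed (18 N, with drag), so I ease up 2 mm and read before going on.

Call:
step_arm(
  steps=[
    {"x": 0,"y": -0.1,"z": 0,"spin": 0,"fingers": 0.22},
    {"x": 0,"y": -0.1,"z": -0.1,"spin": 0,"fingers": 0.22},
    {"x": 0.1,"y": 0,"z": -0.1,"spin": 0,"fingers": 0.22},
    {"x": 0.2,"y": 0,"z": 0,"spin": 0,"fingers": 0.22},
    {"x": 0.2,"y": 0,"z": 0,"spin": 0,"fingers": 0.22},
    {"x": 0.2,"y": 0,"z": 0,"spin": 0,"fingers": 0.22},
    {"x": 0.2,"y": 0,"z": 0,"spin": 0,"fingers": 0.22},
    {"x": 0.2,"y": 0,"z": 0,"spin": 0,"fingers": 0.22},
  ],
)

```text
t: 8.05
position: [0.4992, 0.1905, 0.0152]
tool_rot: [-0.703, 0.703, 0.073, -0.073]
ft_force: [-3.6, -0.6, 1.7]
gripper_width: 0.611
```

```bash
python3 -c "
from fl import *
flap()
"
```

```text
t 8.05 TCP station mm [-61.6  31.8  15.2] F station [-3.7   0.13  1.67] w 0.611 q7 1.42
y -36 z [2. 5.]; y -28 z [14. 18.]; y -20 z [21. 64.]; y -12 z [60. 63.]; y -4 z [56. 58.]; y 4 z [53. 55.]; y 12 z [49. 51.]; y 20 z [46. 47.]; y 28 z [42. 44.];
```

Call:
step_arm(
  steps=[
    {"x": 0.3,"y": 0,"z": 0.1,"spin": 0,"fingers": 0.22},
    {"x": 0.3,"y": 0,"z": 0,"spin": 0,"fingers": 0.22},
    {"x": 0.3,"y": 0,"z": 0,"spin": 0,"fingers": 0.22},
    {"x": 0.3,"y": 0,"z": 0,"spin": 0,"fingers": 0.22},
    {"x": 0.3,"y": 0,"z": 0,"spin": 0,"fingers": 0.22},
    {"x": 0.3,"y": 0,"z": 0,"spin": 0,"fingers": 0.22},
    {"x": 0.2,"y": 0,"z": 0,"spin": 0,"fingers": 0.22},
    {"x": 0.1,"y": 0,"z": 0,"spin": 0,"fingers": 0.22},
  ],
)

```text
t: 8.9
position: [0.5197, 0.196, 0.0153]
tool_rot: [-0.703, 0.703, 0.073, -0.073]
ft_force: [-4.2, -0.9, 2.7]
gripper_width: 0.61
```

```bash
python3 -c "
from fl import *
flap()
"
```

```text
t 8.9 TCP station mm [-40.4  33.   15.3] F station [-4.32 -0.04  2.7 ] w 0.61 q7 1.44
y -36 z [2. 5.]; y -28 z [17. 26.]; y -20 z [39. 65.]; y -12 z [61. 63.]; y -4 z [56. 59.]; y 4 z [53. 54.]; y 12 z [49. 51.]; y 20 z [46. 48.];
```

Call:
step_arm(
  steps=[
    {"x": 0.1,"y": 0,"z": 0,"spin": 0,"fingers": 0.22},
    {"x": 0.1,"y": 0,"z": 0,"spin": 0,"fingers": 0.22},
    {"x": 0.1,"y": 0,"z": 0,"spin": 0,"fingers": 0.22},
    {"x": 0.1,"y": 0,"z": 0,"spin": 0,"fingers": 0.22},
    {"x": 0.1,"y": 0,"z": 0,"spin": 0,"fingers": 0.22},
    {"x": 0.1,"y": 0,"z": 0,"spin": 0,"fingers": 0.22},
    {"x": 0.1,"y": 0,"z": 0,"spin": 0,"fingers": 0.22},
    {"x": 0.1,"y": 0,"z": 0,"spin": 0,"fingers": 0.22},
  ],
)

```text
t: 9.75
position: [0.5273, 0.1976, 0.0153]
tool_rot: [-0.703, 0.703, 0.073, -0.073]
ft_force: [-3.4, -1.2, 3.4]
gripper_width: 0.61
```

```bash
python3 -c "
from fl import *
flap()
"
```

```text
t 9.75 TCP station mm [-32.7  32.9  15.3] F station [-3.62 -0.52  3.37] w 0.61 q7 1.44
y -36 z [2. 5.]; y -28 z [17. 27.]; y -20 z [40. 64.]; y -12 z [60. 63.]; y -4 z [57. 59.]; y 4 z [53. 55.]; y 12 z [50. 51.]; y 20 z [46. 47.];
```

Call:
step_arm(
  steps=[
    {"x": 0.05,"y": 0,"z": 0,"spin": 0,"fingers": 0.22},
    {"x": 0.05,"y": 0,"z": 0,"spin": 0,"fingers": 0.22},
    {"x": 0.05,"y": 0,"z": 0,"spin": 0,"fingers": 0.22},
    {"x": 0.05,"y": 0,"z": 0,"spin": 0,"fingers": 0.22},
    {"x": 0.05,"y": 0,"z": 0,"spin": 0,"fingers": 0.22},
    {"x": 0.05,"y": 0,"z": 0,"spin": 0,"fingers": 0.22},
    {"x": 0.05,"y": 0,"z": 0,"spin": 0,"fingers": 0.22},
    {"x": 0.05,"y": 0,"z": 0,"spin": 0,"fingers": 0.22},
  ],
)

```text
t: 10.6
position: [0.5312, 0.1984, 0.0153]
tool_rot: [-0.703, 0.703, 0.073, -0.073]
ft_force: [-4.4, -0.4, 3.4]
gripper_width: 0.61
```

Call:
step_arm(
  steps=[
    {"x": 0.05,"y": 0,"z": 0,"spin": 0,"fingers": 0.22},
    {"x": 0.05,"y": 0,"z": 0,"spin": 0,"fingers": 0.22},
    {"x": 0.05,"y": 0,"z": 0,"spin": 0,"fingers": 0.22},
    {"x": 0,"y": 0,"z": 0,"spin": 0,"fingers": 0.22},
    {"x": 0,"y": 0,"z": 0,"spin": 0,"fingers": 0.22},
    {"x": 0,"y": 0,"z": 0,"spin": 0,"fingers": 0.22},
    {"x": 0,"y": 0,"z": 0,"spin": 0,"fingers": 0.22},
    {"x": 0,"y": 0,"z": 0,"spin": 0,"fingers": 0.22},
  ],
)

```text
t: 11.4
position: [0.532, 0.1986, 0.0152]
tool_rot: [-0.703, 0.703, 0.072, -0.073]
ft_force: [-7.6, -1.0, 5.3]
gripper_width: 0.608
```

```bash
python3 -c "
from fl import *
flap('c5.png')
"
```

```text
t 11.4 TCP station mm [-27.8  33.   15.2] F station [-7.68  0.59  5.29] w 0.608 q7 1.45
y -36 z [3. 5.]; y -28 z [18. 27.]; y -20 z [37. 64.]; y -12 z [60. 64.]; y -4 z [57. 59.]; y 4 z [53. 55.]; y 12 z [50. 51.];
```

View pics/c5.png

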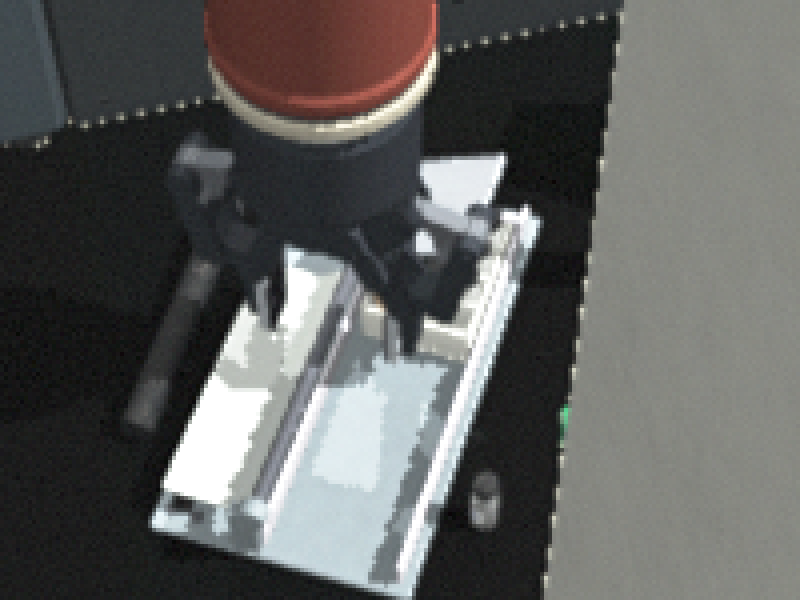

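The rack is now under the flap, its near wall at px ~(420,340). The tool lags and force rises at x = −28 mm, about where the stop should be. I confirm with one more millimetre.

Call:
step_arm(
  steps=[
    {"x": 0.05,"y": 0,"z": 0,"spin": 0,"fingers": 0.22},
    {"x": 0.05,"y": 0,"z": 0,"spin": 0,"fingers": 0.22},
    {"x": 0,"y": 0,"z": 0,"spin": 0,"fingers": 0.22},
    {"x": 0,"y": 0,"z": 0,"spin": 0,"fingers": 0.22},
    {"x": 0,"y": 0,"z": 0,"spin": 0,"fingers": 0.22},
    {"x": 0,"y": 0,"z": 0,"spin": 0,"fingers": 0.22},
    {"x": 0,"y": 0,"z": 0,"spin": 0,"fingers": 0.22},
    {"x": 0,"y": 0,"z": 0,"spin": 0,"fingers": 0.22},
  ],
)

```text
t: 12.25
position: [0.5322, 0.1986, 0.0151]
tool_rot: [-0.703, 0.704, 0.072, -0.074]
ft_force: [-10.2, -1.3, 8.9]
gripper_width: 0.611
```

It advanced only 0.2 mm for 1 mm commanded, so the rack is at the stop. I back off the rack, then lift.

Call:
step_arm(
  steps=[
    {"x": -0.1,"y": 0,"z": 0,"spin": 0,"fingers": 0.22},
    {"x": -0.2,"y": 0,"z": 0,"spin": 0,"fingers": 0.22},
    {"x": -0.3,"y": 0,"z": 0,"spin": 0,"fingers": 0.22},
    {"x": -0.3,"y": 0,"z": 0,"spin": 0,"fingers": 0.22},
    {"x": -0.2,"y": 0,"z": 0,"spin": 0,"fingers": 0.22},
    {"x": 0,"y": -0.2,"z": 0,"spin": 0,"fingers": 0.22},
    {"x": 0,"y": -0.3,"z": 0,"spin": 0,"fingers": 0.22},
    {"x": 0,"y": -0.3,"z": 0,"spin": 0,"fingers": 0.22},
  ],
)

```text
t: 13.05
position: [0.5223, 0.1967, 0.0232]
tool_rot: [-0.703, 0.703, 0.073, -0.073]
ft_force: [-0.2, 0.5, 1.6]
gripper_width: 0.608
```

Call:
step_arm(
  steps=[
    {"x": 0,"y": -0.3,"z": 0,"spin": 0,"fingers": 0.22},
    {"x": 0,"y": -0.3,"z": 0,"spin": 0,"fingers": 0.22},
    {"x": 0,"y": -0.3,"z": 0,"spin": 0,"fingers": 0.22},
    {"x": 0,"y": -0.4,"z": 0,"spin": 0,"fingers": 0.22},
    {"x": 0,"y": -0.5,"z": 0,"spin": 0,"fingers": 0.22},
    {"x": 0,"y": -1,"z": 0,"spin": 0,"fingers": 0.22},
    {"x": 0,"y": -2,"z": 0,"spin": 0,"fingers": 0.22},
    {"x": 0,"y": -3,"z": 0,"spin": 0,"fingers": 0.22},
  ],
)

```text
t: 13.85
position: [0.5218, 0.1962, 0.1013]
tool_rot: [-0.703, 0.704, 0.072, -0.074]
ft_force: [-0.2, 0.4, 0.0]
gripper_width: 0.608
```

Call:
step_arm(
  steps=[
    {"x": 0,"y": -3,"z": 0,"spin": 0,"fingers": 0.22},
    {"x": -0.5,"y": -3,"z": 1,"spin": 0,"fingers": 0.22},
    {"x": -1,"y": -2,"z": 3,"spin": 0,"fingers": 0.22},
    {"x": -1,"y": 0,"z": 4,"spin": 0,"fingers": 0.22},
    {"x": -1,"y": 0,"z": 4,"spin": 0,"fingers": 0.22},
    {"x": -1,"y": 0,"z": 4,"spin": 0,"fingers": 0.22},
    {"x": -1,"y": 0,"z": 4,"spin": 0,"fingers": 0.22},
    {"x": -1,"y": 0,"z": 4,"spin": 0,"fingers": 0.22},
  ],
)

```text
t: 14.65
position: [0.4093, 0.4196, 0.1822]
tool_rot: [0.704, -0.703, -0.073, 0.072]
ft_force: [0.9, 0.7, -0.3]
gripper_width: 0.612
```

```bash
python3 - <<'E'
from h import *
st();ims=[]
for c in("top","side"):
    p,d=snapshot(c);ims.append(cv2.resize(p[140:340,180:380],(400,400),interpolation=3))
    w,u,v=world(c,d,np.ones(d.shape,bool));q=((w-O)@S)*1000;q[:,2]+=2.5*(c=="side")
    m=(q[:,0]>10)&(q[:,0]<45)
    print(c,"flap",[(y,np.median(q[k,2]).round(1)) for y in range(-28,32,8) if (k:=m&(abs(q[:,1]-y)<4)).sum()>2])
    m=(abs(q[:,1])<20)
    print("x prof",[(x,np.median(q[k,2]).round()) for x in range(-50,12,3) if (k:=m&(abs(q[:,0]-x)<1.5)).sum()>2])
    for t in("pen","cap","lone_vial","beaker"):
        for r in regions_of(c,t)[:1]: print(t,np.round(r["bbox"],0))
save("c6.png",np.hstack(ims))
E
```

```text
t 14.65 TCP station mm [-102.8  274.4  182.2] F station [ 1.    0.53 -0.26] w 0.612 q7 0.93
top flap [(-28, np.float64(36.9)), (-20, np.float64(38.8)), (-12, np.float64(37.9)), (-4, np.float64(38.5)), (4, np.float64(37.8)), (12, np.float64(38.8)), (20, np.float64(38.1)), (28, np.float64(37.7))]
x prof [(-50, np.float64(4.0)), (-47, np.float64(4.0)), (-44, np.float64(4.0)), (-41, np.float64(4.0)), (-38, np.float64(4.0)), (-35, np.float64(4.0)), (-32, np.float64(4.0)), (-29, np.float64(4.0)), (-26, np.float64(4.0)), (-23, np.float64(4.0)), (-20, np.float64(4.0)), (-17, np.float64(15.0)), (-14, np.float64(27.0)), (-11, np.float64(25.0)), (-8, np.float64(8.0)), (-5, np.float64(10.0)), (-2, np.float64(12.0)), (1, np.float64(26.0)), (4, np.float64(37.0)), (7, np.float64(38.0)), (10, np.float64(39.0))]
pen [195. 196. 212. 262.]
cap [299. 290. 326. 318.]
lone_vial [196. 196. 208. 262.]
beaker [334. 276. 365. 304.]
side flap [(-28, np.float64(19.6)), (-20, np.float64(38.2)), (-12, np.float64(37.8)), (-4, np.float64(38.2)), (4, np.float64(38.1)), (12, np.float64(38.6)), (20, np.float64(37.7)), (28, np.float64(38.1))]
x prof [(-50, np.float64(4.0)), (-47, np.float64(4.0)), (-44, np.float64(4.0)), (-41, np.float64(4.0)), (-38, np.float64(4.0)), (-35, np.float64(4.0)), (-32, np.float64(4.0)), (-29, np.float64(4.0)), (-26, np.float64(4.0)), (-23, np.float64(4.0)), (-20, np.float64(14.0)), (-17, np.float64(19.0)), (-14, np.float64(29.0)), (-11, np.float64(33.0)), (-8, np.float64(28.0)), (-5, np.float64(15.0)), (-2, np.float64(21.0)), (1, np.float64(32.0)), (4, np.float64(37.0)), (7, np.float64(38.0)), (10, np.float64(38.0))]
pen [198. 178. 230. 240.]
cap [268. 299. 299. 332.]
```

View pics/c6.png

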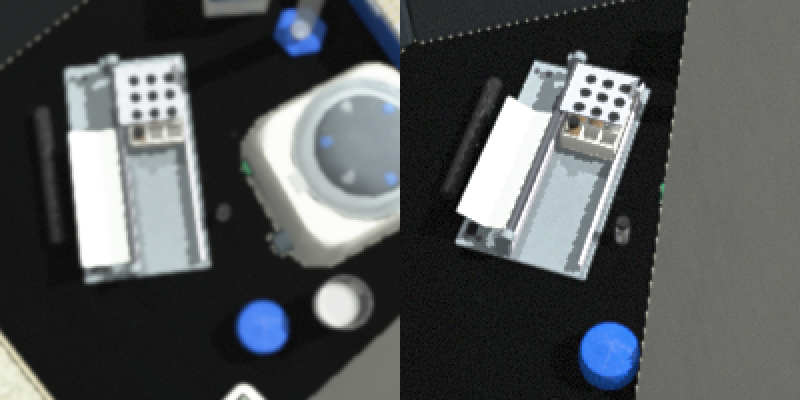

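The flap lies level on the vials (px ~150,95 in top) and the rack's near wall is about 18 mm before the flap edge, as expected when home. Everything else is where it was.

```bash
python3 -c "
from bench import *
hand_in()"
```

```text
the job is handed in; nothing more can be done
```

The rack is home against the end stop, the flap is shut on the vials, the arm is clear, and the job is handed in. It took about 15 s of the 35 s allowed.

- **Pressing:** One fingertip held the white plate down. That raised the flap's edge to about 65 mm.
- **Pushing:** The other fingertip slid the rack along the tray at 30 mm/s or less, and at 5 mm/s for the last part. At the stop the tool advanced only 0.2 mm for 1 mm commanded, and the force along the push was about 10 N. I then backed off the rack before lifting, so it was never grasped or raised.
- **Last checks:** The flap lies level at about 38 mm, resting on the caps. The rack's near wall is about 18 mm before the flap's edge, which is the home position. The pen, cap and beaker stayed put in the images and the wrist read about 1 N.

**What disagreed:**
- **Hard press:** Early in the push I pressed harder than needed, up to 18 N down with 12 N of drag along the plate. I eased up 2 mm and the flap stayed open.
- **Detector:** In the last top view the detector mistook the pen for the lone vial, but the picture shows the vial where it was.
- **Cameras:** The two cameras differed by 2–3 mm on the station's position, so I found the stop by contact.

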